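# Tighten down the pressure canner's lid

## Task

Close up the pressure canner: one of its three black wing nuts is still loose, with its wings sticking across the rim. Turn that one clockwise by hand until its wings lie along the rim like the other two; then swing the ring spanner that sits on the brass vent nut in the middle of the lid clockwise, about an eighth of a turn, until the nut comes up tight. Leave the spanner lying on the nut.

Things in the scene. Friction and masses are not known exactly. Their poses are not given: they have to be found in the camera images.
- clamp_wings (a point): centre of the loose black wing nut's wings: upright bar 61 mm long, 11 mm thick (13 at its ends), top 13 mm above this point; 13 mm below it a round hub 26 mm wide, 22 mm below it the clamp lug. On the rim of the canner, a fixed round aluminium pot with lid, 212 mm wide, whose middle (the vent nut's axis) is 112 mm away. x along the wings, z up. The two like nuts round the rim are tight
- clamp_nut (a joint): turn of the loose wing nut in rad, growing clockwise as seen from above; it starts between 0 and 0.35. At 1.3 its wings lie along the rim, its stop is at 1.35. It turns stiffly (0.1 N m) and stays where it is left
- vent_nut_top (a point): middle of the top face of the brass hex nut (32 mm across flats, 20 mm tall) round the vent stem in the middle of the canner's lid; z up is its axis, fixed in place. The stem, 15 mm wide, rises 25 mm above this point
- vent_nut (a joint): turn of the brass nut in rad, growing clockwise as seen from above, 0 at the start; its stop (tight) is at 0.75. It turns stiffly (0.2 N m) and stays where it is left
- spanner_grip (a point): grip of the loose steel ring spanner (0.25 kg): centre of its level handle's section (16 mm wide, 10 mm thick), 105 mm from the ring's centre; x along the handle, away from the ring, z up. The handle ends at 154 mm in a 22 mm round; free air 20 mm below it. The ring lies round the brass nut with 1 mm play a side, so the spanner swings up to 0.12 rad more than the nut turns

How it is judged:
By the outcome, as a careful person would: the job done as asked, in the order asked, and still so for the second after the job is handed in, with the robot touching nothing.
It also fails if it takes over 45 s, if anything falls off the work surface, if the arm or the gripper's body presses on something with over 40 N, if the wrist force passes 120 N, or if a joint passes its speed limit or range.

## Robot

A 6-joint arm with a two-finger parallel gripper is mounted at the origin on a cart in front of the work surface, level with it; the furniture and walls round the work are solid. World frame = base frame: x ahead of the robot, y to its left, z up, the work surface at z = 0. Lengths are in mm, angles in rad, forces in N, time in s.
With the tool pointing down it reaches from about 325 to 900 mm from the base axis. Payload 6.1 kg.
Tool frame: the origin (TCP) lies at the centre of the arm's flange, where the gripper is bolted on; the fingertips stand bot.tcp_to_tips ahead of it and the grasp point (between the pads) lies 155 mm ahead of it (bot.tcp_to_tips is the distance from the TCP to the fingertips, in mm); z points along the fingers, y is the line along which they close (so a half turn about z gives the same grasp; the last joint's range is limited). The gripper opens to 85 mm and grips with 20 to 120 N. Pads are 22 mm wide; open, the fingers measure 114 mm over their backs; the gripper's body (76 mm by 85 mm) begins 54 mm behind the grasp point. The pads swing forward as they close: fully open they stand 13 mm farther back than shut.
Start: joints at [-1.253, 0.22, 1.526, -0, 1.395, -0.126], TCP at [268.352, -564.451, 404.7] pointing down, gripper open.
Joint ranges: [-2.98, 2.98], [-0.91, 2.08], [0.09, 2.57], [-1.24, 4.39], [0.2, 2.65], [-2.68, 2.68]. Speed limits (rad/s): [2.57, 2.57, 3.01, 3.14, 3.14, 3.14].

## Interface

Orientations are given as a unit quaternion [w, x, y, z].
In Python, from cell import bot gives the robot as it stands.
- The arm moves only by the tool jog_arm, never from a script. Its argument "moves" is a list of rows, each a list of 5 numbers: the closure in counts, from 0 (fully open) to 255 (shut), then the shift along the world's x, y, z in mm, then the turn about the world's z in rad. A call has exactly 8 rows; each row shifts and turns the commanded pose from where the row before left it; what a row does not reach is not made up. A row lasts 1/10 s, in which the tool goes at most 50 mm and 8.59 degrees, less where a joint would pass 70% of its speed; a pose out of reach is approached as far as the arm can. A call with a gripper value outside its range is refused whole. The fingers move at their own pace and stop on an object; "newtons" is the grip in N (left out, the last holds). Time passes only in rows, so rows that do not move let the fingers close, or fill a call up. It gives the time, the measured TCP pose, the force, the opening and the grip force at its end, in the units of the state.
- bot.get_obs(): the state, without advancing time (a new reading comes with each control period).
- bot.read_camera(name): name is "scene" or "side" or "wrist"; returns (picture, depth): 400x640x3 uint8, red, green, blue; 400x640 float32, mm along the optical axis (not along the pixel's ray), 0 where there is no reading.
- bot.calibration(name): a dict with "camera_matrix" (3x3 intrinsics, pixels), "k1" (the pictures are not rectified: a ray, as slopes to the right and down, at radius r is drawn at 1 + k1 r^2 times it, then the intrinsics apply), "view" (4x4, takes a point from world to camera coordinates). Camera axes: x right, y up, looking along -z (the intrinsics and any distortion apply to the point x, -y, -z); pixel columns grow to the right and rows downward; lengths in mm; the calibration is good to about 2 mm. A picture is of the moment at which its call begins: read the wrist's pose just before it. calibration takes no time and is no camera call; for the wrist camera it gives the pose at the moment of the call.
- bot.finish_job(): hands the job in; it is judged then, once.
The state is a dict: "time_s": time; "joints": joint angles; "dq": joint speeds; "joint_efforts": joint torques, N m; "tool_pos": TCP position; "eef_rot": TCP orientation; "wrist_force": force on the tool from outside, world axes, zero at the start; "moment": the same for the moment, N m; "width": finger opening in mm; "grip_force": force on a finger pad.
Only numpy, scipy, OpenCV 4.12 (cv2) and the standard library are available. Lean on these libraries where they do the work, as an engineer would, in place of code of your own. Each camera call takes 0.05 s, during which the arm holds its last target. There are 200 camera calls.

## Working session

There is one attempt and no reset: what is moved stays moved. The work goes in short steps, Python scripts to look and compute and a tool call to move; the robot and the scene stay as the last step left them, time stands still between calls to the robot, and variables do not carry over. Pictures are saved under pics/ and viewed, at most 10 in all, crops included, and the job is handed in when it is done.

Besides the shell and the picture viewer there is one more tool, called after "Request:" as name(argument=value, ...), one argument or row to a line, values as JSON. jog_arm: Moves the arm, as the interface text tells. Its arguments: {"type":"object","properties":{"moves":{"type":"array"},"newtons":{"type":"number"}},"required":["moves"]}

```bash
ls; mkdir -p pics; cat > h.py <<'E'
import numpy as np, cv2
from cell import bot
def pts(name,c,depth):
    K=np.array(c['camera_matrix']);V=np.array(c['view'])
    h,w=depth.shape
    u,v=np.meshgrid(np.arange(w),np.arange(h))
    p=cv2.undistortPoints(np.stack([u,v],-1).reshape(-1,1,2).astype(float),K,np.array([c['k1'],0,0,0,0.])).reshape(h,w,2)
    cam=np.stack([p[...,0]*depth,-p[...,1]*depth,-depth,np.ones_like(depth)],-1)
    W=cam@np.linalg.inv(V).T
    return W[...,:3]
def grab(name):
    c=bot.calibration(name);im,d=bot.read_camera(name)
    return im,d,pts(name,c,d),c
E
python3 - <<'E'
from h import *
print(bot.tcp_to_tips, bot.get_obs())
for n in ("scene","side"):
    im,d,P,c=grab(n); cv2.imwrite(f"pics/{n}0.png",im[...,::-1]); np.savez(f"{n}0.npz",im=im,d=d,P=P)
    print(n,np.linalg.inv(np.array(c['view']))[:3,3],c['k1'])
E
```

```text
pics
173.4 {'time_s': 0.0, 'joints': array([-1.25307931e+00,  2.21253554e-01,  1.52760505e+00, -6.52687475e-06,
        1.39466571e+00, -1.26103611e-01]), 'dq': array([0.00063702, 0.00020716, 0.00096091, 0.00105842, 0.0006483 ,
       0.00045103]), 'joint_efforts': array([ 8.52150552e-04, -4.96904933e+01, -3.89388978e+01, -3.53265350e-04,
        1.10939133e-02,  8.34968318e-06]), 'tool_pos': array([ 268.28226528, -564.20237736,  403.58511625]), 'eef_rot': array([-9.61090945e-04,  9.75478200e-01,  2.20093952e-01, -9.55889159e-05]), 'wrist_force': array([-0.02749919, -0.24415415,  0.1963088 ]), 'moment': array([-0.00641349,  0.07863469, -0.04990028]), 'grip_force': 0.0, 'width': 85.30531388052944}
scene [ 335.59876497 -493.74360568  862.9996423 ] -0.01855336594345051
side [ 496.80068236 -781.84355     594.68621973] -0.05650590278781185
```

View pics/scene0.png

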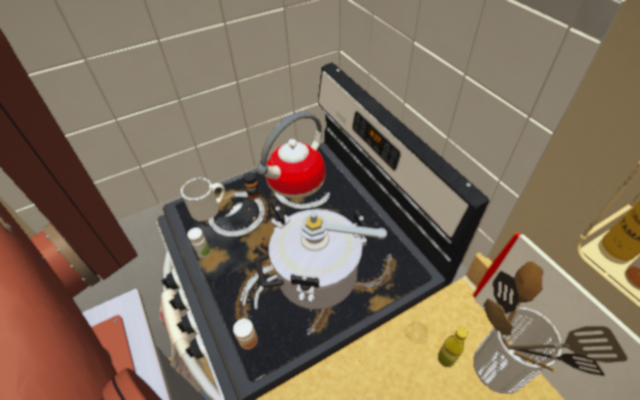

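View pics/side0.png

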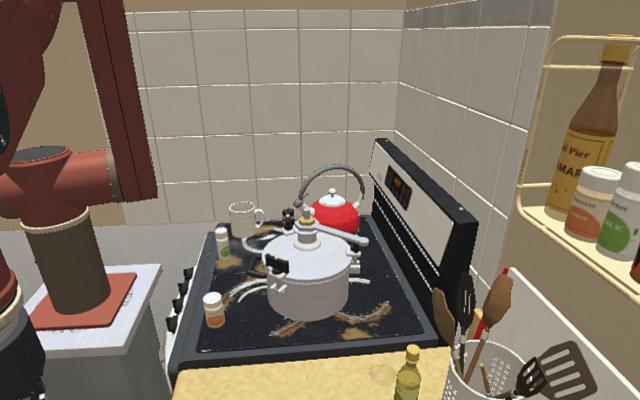

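Scene: the pot's lid is at (315,245), the vent nut at (314,225), and the spanner handle runs to (385,233). Black nuts show near (305,282), (278,215) and (372,240). In the side view the pot is at (308,260), with nuts at (277,265), (355,258) and (288,217). Zooming in next.

```bash
python3 - <<'E'
from h import *
a=np.load("scene0.npz");b=np.load("side0.npz")
A=cv2.resize(a['im'][185:315,235:405],None,fx=4.5,fy=4.5,interpolation=cv2.INTER_CUBIC)[:,:765]
B=cv2.resize(b['im'][195:325,235:405],None,fx=4.5,fy=4.5,interpolation=cv2.INTER_CUBIC)
cv2.imwrite("pics/c1.png",A[...,::-1]);cv2.imwrite("pics/c2.png",B[...,::-1])
for nm,z,L in(("sc",a,[(314,225),(314,218),(340,230),(382,233),(305,282),(278,215),(372,240),(315,262),(335,250)]),("sd",b,[(307,222),(277,265),(355,258),(288,217),(360,241),(308,250)])):
    for u,v in L: print(nm,u,v,z['P'][v,u].round(),z['d'][v,u])
E
```

```text
sc 314 225 [555. -46. 215.] 815.82605
sc 314 218 [557. -43. 235.] 803.21844
sc 340 230 [598. -79. 206.] 817.41614
sc 382 233 [ 669. -130.  207.] 810.1415
sc 305 282 [ 487. -127.  162.] 788.43726
sc 278 215 [513.  53. 169.] 894.0763
sc 372 240 [738. -21.  -1.] 1051.3268
sc 315 262 [532. -86. 145.] 838.9002
sc 335 250 [584. -82. 146.] 856.5102
sd 307 222 [558. -50. 215.] 825.4146
sd 277 265 [ 488. -129.  160.] 770.8477
sd 355 258 [669. -58. 118.] 870.08276
sd 288 217 [520.  65. 173.] 944.0413
sd 360 241 [ 660. -133.  208.] 764.2057
sd 308 250 [558. -67. 153.] 836.7064
```

View pics/c1.png

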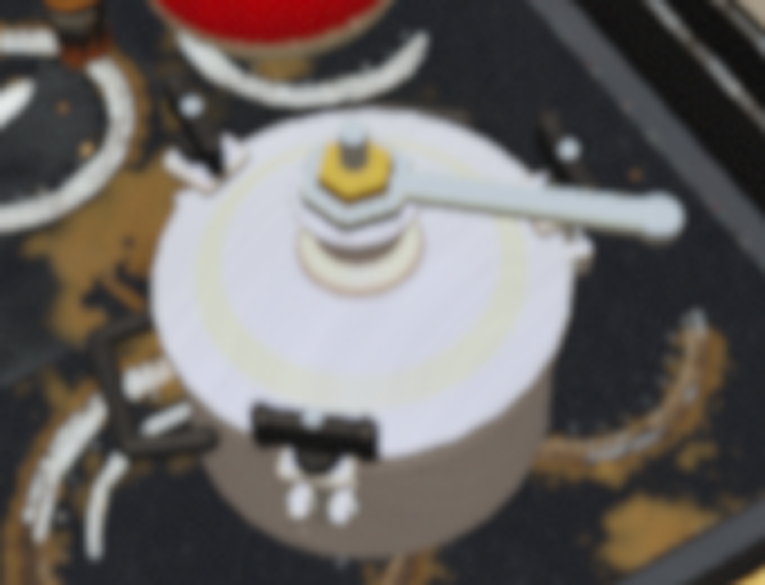

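View pics/c2.png

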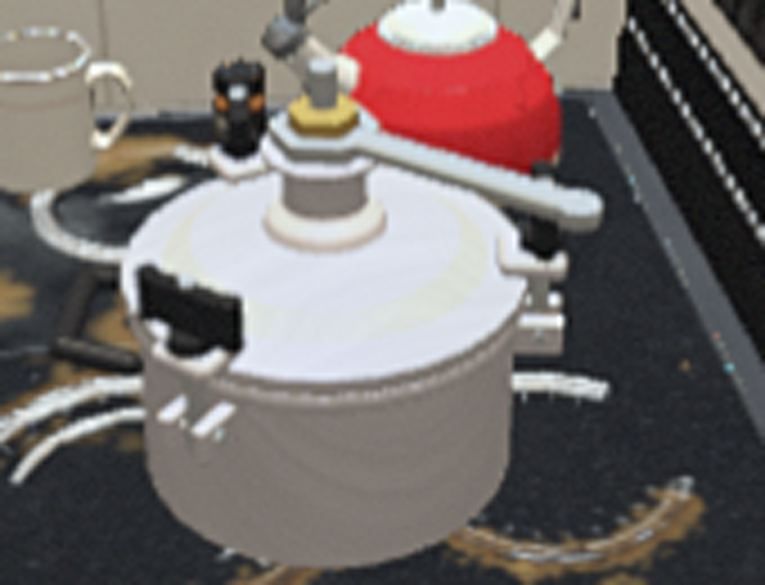

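```bash
cat >> h.py <<'E'
def black(im,P,zlo,zhi,c=(557,-46)):
    r=np.hypot(P[...,0]-c[0],P[...,1]-c[1])
    return (im.max(-1)<75)&(P[...,2]>zlo)&(P[...,2]<zhi)&(r>70)&(r<155)
E
python3 - <<'E'
from h import *
for n in("scene","side"):
    z=np.load(n+"0.npz");im,P=z['im'],z['P']
    m=black(im,P,155,200)
    for cc in (-130,114,-10):
        a=np.degrees(np.arctan2(P[...,1]+46,P[...,0]-557))
        s=m&(abs((a-cc+180)%360-180)<25)
        Q=P[s]
        if len(Q)<8: print(n,cc,len(Q));continue
        mu=Q.mean(0);w,v=np.linalg.eigh(np.cov(Q[:,:2].T));d=v[:,1]
        t=(Q[:,:2]-mu[:2])@d
        rad=np.degrees(np.arctan2(mu[1]+46,mu[0]-557))
        print(n,cc,len(Q),mu.round(),"rad",rad.round(),"dir",np.degrees(np.arctan2(d[1],d[0])).round(),"ext",np.ptp(t).round(),"mid",(mu[:2]+d*(t.max()+t.min())/2).round(),"z",Q[:,2].min().round(),Q[:,2].max().round(),"sd",w**.5)
    # nut/stem/spanner
    hsv=cv2.cvtColor(im,cv2.COLOR_RGB2HSV)
    s=(hsv[...,1]>110)&(hsv[...,0]>15)&(hsv[...,0]<35)&(abs(P[...,0]-557)<40)&(abs(P[...,1]+46)<40)&(P[...,2]>190)
    Q=P[s];print("brass",len(Q),Q.mean(0),np.percentile(Q,[2,98],axis=0).round())
    s=(P[...,2]>196)&(P[...,2]<222)&(np.hypot(P[...,0]-557,P[...,1]+46)>45)&(np.hypot(P[...,0]-557,P[...,1]+46)<175)&(P[...,0]>557)
    Q=P[s];mu=Q.mean(0);w,v=np.linalg.eigh(np.cov(Q[:,:2].T));d=v[:,1];t=(Q[:,:2]-mu[:2])@d
    print("handle",len(Q),mu,"dir",np.degrees(np.arctan2(d[1],d[0])),"ends",mu[:2]+d*t.min(),mu[:2]+d*t.max(),"z",np.percentile(Q[:,2],[5,50,95]))
    s=(P[...,2]>222)&(np.hypot(P[...,0]-557,P[...,1]+46)<20)
    Q=P[s];print("stem",len(Q),Q.mean(0),Q[:,2].max())
E
```

```text
scene -130 136 [ 486. -126.  165.] rad -132.0 dir 141.0 ext 54.0 mid [ 486. -125.] z 155.0 176.0 sd [ 1.05706949 16.41153683]
scene 114 106 [517.  66. 168.] rad 110.0 dir 88.0 ext 59.0 mid [517.  68.] z 155.0 174.0 sd [ 3.34057564 19.33148307]
scene -10 91 [668. -48. 169.] rad -1.0 dir 82.0 ext 51.0 mid [667. -52.] z 155.0 174.0 sd [ 3.34061037 15.09899681]
brass 111 [555.73814062 -41.75778918 215.21259549] [[544. -52. 210.]
 [571. -26. 223.]]
handle 401 [ 635.968847   -104.2707261   204.85922773] dir 139.84005875517664 ends [ 674.54181139 -136.8212078 ] [594.9069666  -69.61992838] z [199.53393872 205.42497993 207.63724054]
stem 63 [557.08006731 -38.67351891 233.56308531] 241.52094711697794
side -130 200 [ 488. -128.  166.] rad -130.0 dir 142.0 ext 56.0 mid [ 486. -127.] z 155.0 176.0 sd [ 1.61551773 17.29974785]
side 114 66 [517.  54. 168.] rad 112.0 dir 90.0 ext 60.0 mid [517.  65.] z 155.0 174.0 sd [ 3.80825227 19.44135698]
side -10 53 [665. -68. 165.] rad -11.0 dir 81.0 ext 58.0 mid [667. -55.] z 155.0 173.0 sd [ 3.62363019 21.85098857]
brass 81 [557.50913942 -44.14621384 214.91867133] [[543. -53. 210.]
 [572. -26. 218.]]
handle 314 [ 635.54973731 -106.42673861  205.28273728] dir 140.08215957167116 ends [ 672.47039277 -137.31673657] [593.04840428 -70.86761666] z [199.35472292 206.37541827 208.70967512]
stem 61 [557.02461983 -40.43677165 232.46115801] 240.72520941683922
```

```bash
python3 - <<'E'
from h import *
for n in("scene","side"):
    z=np.load(n+"0.npz");im,P=z['im'],z['P']
    X,Y,Z=P[...,0],P[...,1],P[...,2]
    d=np.hypot(X-517,Y-66)
    m=(z['d']>0)&(Z>180)&(Y>20)&(X>350)&(X<800)&(d<300)&(Z<500)
    Q=P[m];dd=d[m]
    print(n,len(Q),Q.min(0).round(),Q.max(0).round())
    for lo in range(180,420,30):
        s=(Q[:,2]>=lo)&(Q[:,2]<lo+30)
        if s.any():
            i=np.argmin(np.where(s,dd,1e9)); print(lo,s.sum(),dd[i].round(),Q[i].round())
E
```

```text
scene 420 [576. 256. 180.] [711. 307. 231.]
180 132 202.0 [585. 256. 180.]
210 288 219.0 [610. 265. 210.]
side 275 [574. 258. 180.] [710. 303. 231.]
180 87 202.0 [576. 259. 180.]
210 188 218.0 [604. 265. 212.]
```

Request:
jog_arm(
  moves=[
    [0,10,30,40,0],
    [0,15,40,26,0],
    [100,18,46,0,0],
    [100,18,46,0,0.14],
    [100,18,46,0,0.14],
    [100,18,46,0,0.14],
    [100,18,46,0,0.14],
    [100,18,46,0,0.14],
  ],
)

```text
time_s: 0.9
tool_pos: [401.3, -217.1, 469.6]
eef_rot: [-0.0, 0.839, 0.543, 0.0]
wrist_force: [1.0, 0.5, 0.7]
width: 52.0
grip_force: 0.0
```

Request:
jog_arm(
  moves=[
    [100,18,45,0,0.14],
    [100,18,45,0,0.14],
    [100,18,45,0,0.12],
    [100,18,45,0,0],
    [100,18,45,0,0],
    [100,13,30,0,0],
    [100,13,29,0,0],
    [100,0,0,0,0],
  ],
)

```text
time_s: 1.7
tool_pos: [517.7, 68.0, 469.2]
eef_rot: [-0.001, 0.715, 0.699, 0.0]
wrist_force: [-0.3, -0.1, -0.1]
width: 51.9
grip_force: 0.0
```

```bash
python3 - <<'E'
from h import *
o=bot.get_obs();print(o['tool_pos'],o['eef_rot'],o['joints'].round(2))
im,d,P,c=grab("wrist"); cv2.imwrite("pics/w1.png",im[...,::-1]); np.savez("w1.npz",im=im,d=d,P=P)
m=(im.max(-1)<75)&(P[...,2]>155)&(P[...,2]<182)&(np.hypot(P[...,0]-517,P[...,1]-66)<50)
Q=P[m];print(len(Q))
if len(Q)>20:
    r=cv2.minAreaRect(Q[:,:2].astype(np.float32));print(r,np.percentile(Q,[1,50,99],axis=0).round(1))
    w,v=np.linalg.eigh(np.cov(Q[:,:2].T));print(np.degrees(np.arctan2(v[1,1],v[0,1])),Q.mean(0))
E
```

```text
[517.69428935  67.95266662 469.19906543] [-7.81889061e-04  7.15161044e-01  6.98959270e-01  9.95973697e-05] [-0.02 -0.06  1.71  0.    1.5   0.  ]
396
((519.1060791015625, 70.9322280883789), (58.20240783691406, 11.599406242370605), 89.02880859375) [[513.4  42.6 156.8]
 [519.4  78.1 172. ]
 [525.   99.9 174.1]]
88.18334049748087 [519.17330594  74.17237696 171.24563525]
```

View pics/w1.png

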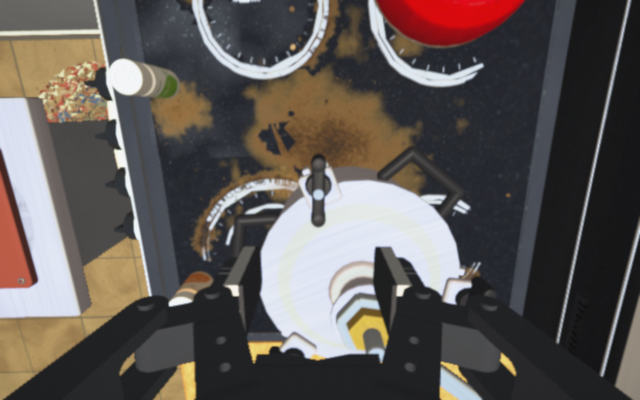

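Wrist view: the loose wing nut's bar is at (318,190), standing radially across the rim, with the pads straddling its line. It measures 58 x 11.6 mm at (519,71), top at z 174, dir 88°, which fits the given sizes. The other two nuts lie along their tangents. I'll descend next.

Request:
jog_arm(
  moves=[
    [100,0,0,-40,0],
    [100,0,0,-40,0],
    [100,0,0,-32,0],
    [100,0,0,-20,0],
    [100,0,0,-10,0],
    [140,0,0,0,0],
    [255,0,0,0,0],
    [255,0,0,0,0],
  ],
  newtons=30,
)

```text
time_s: 2.55
tool_pos: [517.8, 64.7, 329.7]
eef_rot: [0.001, 0.717, 0.697, 0.001]
wrist_force: [-4.2, -0.4, 8.7]
width: 10.3
grip_force: 19.7
```

Request:
jog_arm(
  moves=[
    [255,0,0,0,0],
    [255,0,0,0,0],
    [255,0,0,0,0],
    [255,0,0,0,-0.05],
    [255,0,0,0,-0.05],
    [255,0,0,0,-0.05],
    [255,0,0,0,-0.05],
    [255,0,0,0,0],
  ],
)

```text
time_s: 3.35
tool_pos: [517.2, 64.9, 329.7]
eef_rot: [0.0, 0.783, 0.622, 0.0]
wrist_force: [-5.5, -1.3, 10.1]
width: 10.2
grip_force: 32.8
```

Request:
jog_arm(
  moves=[
    [255,0,0,2,-0.12],
    [255,0,0,0,-0.12],
    [255,0,0,0,-0.12],
    [255,0,0,0,-0.12],
    [255,0,0,0,-0.12],
    [255,0,0,0,-0.12],
    [255,0,0,0,-0.12],
    [255,0,0,0,-0.12],
  ],
)

```text
time_s: 4.15
tool_pos: [515.1, 66.9, 329.7]
eef_rot: [-0.003, 0.982, 0.189, -0.003]
wrist_force: [-14.5, 11.4, 10.3]
width: 10.2
grip_force: 32.7
```

Request:
jog_arm(
  moves=[
    [255,0,0,0,-0.02],
    [255,0,0,0,0],
    [200,0,0,0,0],
    [100,0,0,0,0],
    [100,0,0,20,0],
    [100,0,0,45,0],
    [100,0,0,45,0],
    [100,0,0,45,0],
  ],
)

```text
time_s: 4.95
tool_pos: [517.1, 64.7, 486.9]
eef_rot: [0.0, 0.984, 0.181, 0.0]
wrist_force: [1.8, 0.2, 0.8]
width: 51.8
grip_force: 0.0
```

```bash
python3 - <<'E'
from h import *
o=bot.get_obs();print(o['tool_pos'],o['eef_rot'],o['joints'].round(2))
im,d,P,c=grab("wrist"); cv2.imwrite("pics/w2.png",im[...,::-1])
im2,d2,P2,c2=grab("side"); im3,d3,P3,c3=grab("scene")
for I,PP in((im,P),(im2,P2),(im3,P3)):
    m=(I.max(-1)<75)&(PP[...,2]>155)&(PP[...,2]<182)&(np.hypot(PP[...,0]-517,PP[...,1]-66)<45)
    Q=PP[m]
    if len(Q)>20:
        w,v=np.linalg.eigh(np.cov(Q[:,:2].T));print(len(Q),np.degrees(np.arctan2(v[1,1],v[0,1]))%180,Q.mean(0).round(),w**.5)
E
```

```text
[517.08433373  64.74965481 486.85290549] [1.67911854e-04 9.83528766e-01 1.80751209e-01 3.71840703e-04] [-0.03 -0.07  1.68 -0.    1.53  1.18]
324 19.996072931417274 [523.  71. 171.] [ 3.75604754 19.48456484]
157 21.754594895022194 [516.  64. 166.] [ 2.26108228 17.15908967]
151 18.94486445969912 [516.  64. 166.] [ 3.0916897  17.71917771]
```

View pics/w2.png

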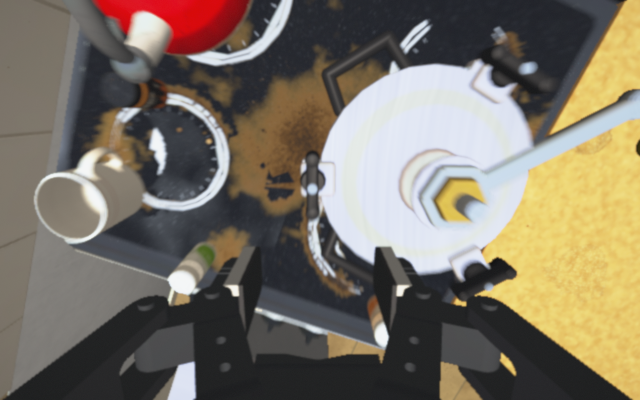

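The side and wrist views put the wings at about 20°, against a tangent of 21°. In the wrist view at (312,185) the bar lies along the rim, so this nut is done. Next is the spanner: grip point about (637,-106), handle at -40°.

Request:
jog_arm(
  moves=[
    [140,8,-12,0,0.14],
    [140,8,-12,0,0.14],
    [140,8,-12,0,0.14],
    [140,8,-12,0,0.14],
    [140,8,-12,0,0.14],
    [140,8,-12,0,0.14],
    [140,8,-12,0,0.14],
    [140,8,-12,0,0.14],
  ],
)

```text
time_s: 5.9
tool_pos: [581.4, -31.7, 483.2]
eef_rot: [-0.001, 0.735, 0.678, -0.001]
wrist_force: [0.2, 0.1, -0.3]
width: 38.4
grip_force: 0.0
```

Request:
jog_arm(
  moves=[
    [140,8,-11,-10,0.14],
    [140,8,-11,-10,0.14],
    [140,8,-11,-10,0.14],
    [140,8,-11,-10,0.14],
    [140,8,-11,-10,0.14],
    [140,8,-11,-10,0.14],
    [140,8,-10,0,0.12],
    [140,0,0,0,0],
  ],
)

```text
time_s: 6.7
tool_pos: [637.3, -108.3, 422.5]
eef_rot: [-0.001, 0.342, 0.94, -0.0]
wrist_force: [-1.2, -0.3, 0.7]
width: 38.6
grip_force: 0.0
```

```bash
python3 - <<'E'
from h import *
o=bot.get_obs();print(o['tool_pos'],o['eef_rot'],o['joints'].round(2))
im,d,P,c=grab("wrist"); cv2.imwrite("pics/w3.png",im[...,::-1])
r=np.hypot(P[...,0]-557,P[...,1]+39)
m=(P[...,2]>197)&(P[...,2]<215)&(r>50)&(r<140)
Q=P[m];print(len(Q),Q.mean(0),np.percentile(Q[:,2],[5,50,95]))
(vx,vy,x0,y0)=cv2.fitLine(Q[:,:2].astype(np.float32),cv2.DIST_HUBER,0,.01,.01).ravel()
print(np.degrees(np.arctan2(vy,vx)),x0,y0); t=o['tool_pos']
print("lateral offset of TCP from handle line",(t[0]-x0)*-vy+(t[1]-y0)*vx, np.ptp((Q[:,0]-x0)*-vy+(Q[:,1]-y0)*vx))
E
```

```text
[ 637.32370167 -108.26184945  422.49054728] [-1.35331721e-03  3.42084256e-01  9.39668268e-01 -2.77507030e-04] [-0.29  0.26  1.44 -0.    1.44 -1.16]
4002 [631.0324269  -95.19659837 206.78218443] [205.14877979 206.89038433 208.00916094]
-40.223248 630.6082 -94.857285
lateral offset of TCP from handle line -5.898199095127878 20.431020097223268
```

View pics/w3.png

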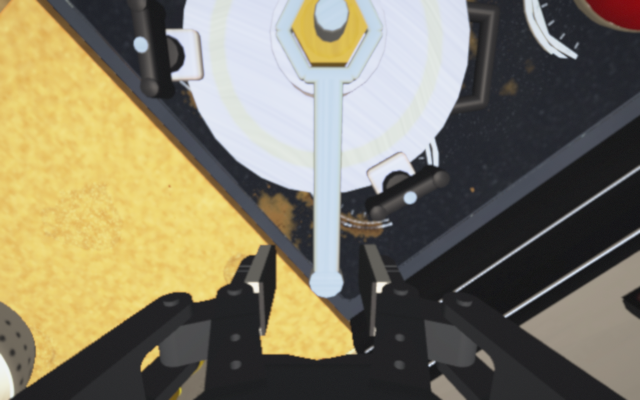

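Wrist view: the handle runs from the ring at (330,30) to its end at (326,283), between the open pads and slightly right of their middle. It's about 3 mm off on average over the views, so I'll shift by (2,2) and descend.

Request:
jog_arm(
  moves=[
    [140,2,2,-20,0],
    [140,0,0,-20,0],
    [140,0,0,-15,0],
    [140,0,0,-8,0],
    [160,0,0,0,0],
    [175,0,0,0,0],
    [175,0,0,0,0],
    [175,0,0,0,0],
  ],
  newtons=20,
)

```text
time_s: 7.55
tool_pos: [639.5, -105.1, 363.1]
eef_rot: [0.001, 0.342, 0.94, 0.0]
wrist_force: [0.5, -1.1, -0.3]
width: 26.9
grip_force: 0.0
```

```bash
python3 - <<'E'
import numpy as np
c=np.array([557,-39.]);r=105
for t in np.radians(np.arange(-40,-100,-5)): print(np.degrees(t).round(),(c+r*np.array([np.cos(t),np.sin(t)])).round(1))
E
```

```text
-40.0 [ 637.4 -106.5]
-45.0 [ 631.2 -113.2]
-50.0 [ 624.5 -119.4]
-55.0 [ 617.2 -125. ]
-60.0 [ 609.5 -129.9]
-65.0 [ 601.4 -134.2]
-70.0 [ 592.9 -137.7]
-75.0 [ 584.2 -140.4]
-80.0 [ 575.2 -142.4]
-85.0 [ 566.2 -143.6]
-90.0 [ 557. -144.]
-95.0 [ 547.8 -143.6]
```

Request:
jog_arm(
  moves=[
    [175,0,0,-4,0],
    [175,-6,-7,0,-0.087],
    [175,-7,-6,0,-0.087],
    [175,-7,-6,0,-0.087],
    [175,-8,-5,0,-0.087],
    [175,-8,-4,0,-0.087],
    [175,-9,-4,0,-0.087],
    [175,0,0,0,0],
  ],
)

```text
time_s: 8.35
tool_pos: [593.6, -137.2, 357.9]
eef_rot: [-0.0, 0.573, 0.819, 0.0]
wrist_force: [-0.3, -0.0, 0.9]
width: 27.0
grip_force: 0.0
```

Request:
jog_arm(
  moves=[
    [175,-9,-3,0,-0.087],
    [175,-9,-2,0,-0.087],
    [175,-5,-1,0,-0.05],
    [175,0,0,0,0],
    [175,0,0,0,0],
    [175,0,0,0,0],
    [175,0,0,0,0],
    [175,0,0,0,0],
  ],
)

```text
time_s: 9.15
tool_pos: [571.4, -143.1, 358.0]
eef_rot: [0.0, 0.661, 0.751, 0.0]
wrist_force: [-0.1, -0.8, 1.0]
width: 26.7
grip_force: 0.3
```

```bash
cat > hd.py <<'E'
from h import *
o=bot.get_obs();print(o['time_s'],o['tool_pos'].round(1),o['wrist_force'].round(1),o['moment'].round(2))
for n in("scene","side"):
    im,d,P,c=grab(n); cv2.imwrite(f"pics/{n}_{o['time_s']:.1f}.png",im[...,::-1])
    X,Y,Z=P[...,0],P[...,1],P[...,2];r=np.hypot(X-557,Y+39)
    hsv=cv2.cvtColor(im,cv2.COLOR_RGB2HSV)
    for lo,hi in((30,80),(130,165)):
        m=(Z>196)&(Z<212)&(r>lo)&(r<hi)&(im.min(-1)>90)&(hsv[...,1]<70)
        Q=P[m]
        if len(Q)>5: print(n,lo,len(Q),Q.mean(0).round(1),np.degrees(np.arctan2(np.median(Q[:,1])+39,np.median(Q[:,0])-557)).round(1))
E
python3 hd.py
```

```text
9.15 [ 571.4 -143.1  358. ] [-0.1 -0.8  1. ] [-0.02 -0.15 -0.08]
scene 30 51 [562.6 -73.8 205.1] -82.4
scene 130 98 [ 581.3 -177.6  205.2] -80.2
side 30 47 [ 569.8 -103.   206.8] -78.8
side 130 82 [ 581.2 -180.9  206.4] -80.3
```

Request:
jog_arm(
  moves=[
    [175,-3,0,0,-0.03],
    [175,-3,0,0,-0.03],
    [175,-3,0,0,-0.03],
    [175,0,0,0,0],
    [175,0,0,0,0],
    [175,0,0,0,0],
    [175,0,0,0,0],
    [175,0,0,0,0],
  ],
)

```text
time_s: 10.05
tool_pos: [562.1, -142.9, 357.8]
eef_rot: [-0.0, 0.694, 0.72, -0.0]
wrist_force: [0.7, 0.2, -0.2]
width: 27.0
grip_force: 0.1
```

Request:
jog_arm(
  moves=[
    [175,-3,0,0,-0.03],
    [175,-2,0,0,-0.03],
    [175,0,0,0,0],
    [175,0,0,0,0],
    [175,0,0,0,0],
    [175,0,0,0,0],
    [175,0,0,0,0],
    [175,0,0,0,0],
  ],
)

```text
time_s: 10.85
tool_pos: [557.1, -143.1, 357.9]
eef_rot: [-0.0, 0.715, 0.699, -0.0]
wrist_force: [-0.3, -0.3, 0.4]
width: 26.8
grip_force: 0.3
```

```bash
python3 hd.py
```

```text
10.85 [ 557.1 -143.1  357.9] [-0.3 -0.3  0.4] [ 0.05 -0.05  0.07]
scene 130 98 [ 562.7 -179.5  205.6] -87.8
side 30 92 [559.  -95.7 206.7] -88.0
side 130 86 [ 562.6 -182.3  206.2] -87.8
```

Request:
jog_arm(
  moves=[
    [175,-2,0,0,-0.02],
    [175,-2,0,0,-0.02],
    [175,0,0,0,0],
    [175,0,0,0,0],
    [175,0,0,0,0],
    [175,0,0,0,0],
    [175,0,0,0,0],
    [175,0,0,0,0],
  ],
)

```text
time_s: 11.75
tool_pos: [553.2, -143.1, 357.9]
eef_rot: [0.0, 0.729, 0.684, -0.0]
wrist_force: [0.7, 0.7, -0.0]
width: 26.3
grip_force: 0.4
```

Request:
jog_arm(
  moves=[
    [175,-2,0,0,-0.02],
    [175,0,0,0,0],
    [175,0,0,0,0],
    [175,0,0,0,0],
    [175,0,0,0,0],
    [175,0,0,0,0],
    [175,0,0,0,0],
    [175,0,0,0,0],
  ],
)

```text
time_s: 12.55
tool_pos: [551.1, -143.1, 357.9]
eef_rot: [-0.0, 0.736, 0.677, -0.0]
wrist_force: [0.9, 0.7, 0.2]
width: 26.8
grip_force: 0.5
```

```bash
python3 hd.py
```

```text
12.55 [ 551.1 -143.1  357.9] [0.9 0.7 0.2] [ 0.13 -0.2   0.05]
scene 130 97 [ 554.9 -179.4  205.8] -91.1
side 30 89 [555.9 -94.2 206.7] -91.2
side 130 88 [ 554.6 -182.6  206.5] -91.0
```

Request:
jog_arm(
  moves=[
    [175,-2,0,0,0],
    [175,0,0,0,0],
    [175,-2,0,0,0],
    [175,0,0,0,0],
    [175,0,0,0,0],
    [175,0,0,0,0],
    [175,0,0,0,0],
    [175,0,0,0,0],
  ],
)

```text
time_s: 13.45
tool_pos: [547.3, -143.1, 358.1]
eef_rot: [0.0, 0.736, 0.677, 0.0]
wrist_force: [4.8, -0.4, -1.4]
width: 26.7
grip_force: 2.5
```

```bash
python3 hd.py
```

```text
13.45 [ 547.3 -143.1  358.1] [ 4.8 -0.4 -1.4] [ 0.05 -0.79  0.04]
scene 130 99 [ 550.8 -179.5  205.9] -92.7
side 30 86 [554.4 -95.2 207. ] -92.6
side 130 88 [ 550.2 -182.4  206.5] -92.8
```

Request:
jog_arm(
  moves=[
    [175,-2,0,0,0],
    [175,0,0,0,0],
    [175,-2,0,0,0],
    [175,0,0,0,0],
    [175,0,0,0,0],
    [175,0,0,0,0],
    [175,0,0,0,0],
    [175,0,0,0,0],
  ],
)

```text
time_s: 14.35
tool_pos: [543.8, -143.1, 358.3]
eef_rot: [0.001, 0.736, 0.677, 0.001]
wrist_force: [7.3, 0.5, -2.7]
width: 27.0
grip_force: 4.0
```

```bash
python3 hd.py
```

```text
14.35 [ 543.8 -143.1  358.3] [ 7.3  0.5 -2.7] [ 0.09 -1.28  0.07]
scene 130 99 [ 546.8 -178.8  206.3] -94.3
side 30 89 [553.3 -93.1 207. ] -94.1
side 130 85 [ 546.6 -182.2  206.8] -94.2
```

The handle has swung about 54° and now resists at 7 N, roughly 0.75 N m against 0.2 N m of friction, so the nut is at its stop. Next I'll back off, lift clear and check.

Request:
jog_arm(
  moves=[
    [175,4,0,0,0],
    [160,4,0,0,0],
    [140,0,0,0,0],
    [140,0,0,0,0],
    [140,0,0,10,0],
    [140,0,0,25,0],
    [140,0,0,40,0],
    [140,0,0,40,0],
  ],
)

```text
time_s: 15.25
tool_pos: [550.7, -143.0, 474.3]
eef_rot: [-0.001, 0.736, 0.677, -0.0]
wrist_force: [0.9, 0.2, 0.4]
width: 38.7
grip_force: 0.0
```

Request:
jog_arm(
  moves=[
    [140,0,-20,20,0],
    [140,0,-20,0,0],
    [140,0,-10,0,0],
    [140,0,0,0,0],
    [140,0,0,0,0],
    [140,0,0,0,0],
    [140,0,0,0,0],
    [140,0,0,0,0],
  ],
)

```text
time_s: 16.05
tool_pos: [551.2, -192.5, 492.7]
eef_rot: [-0.0, 0.736, 0.677, -0.0]
wrist_force: [0.7, 0.5, -0.3]
width: 38.2
grip_force: 0.0
```

```bash
python3 hd.py; python3 - <<'E'
from h import *
im,d,P,c=grab("wrist"); cv2.imwrite("pics/w4.png",im[...,::-1])
o=bot.get_obs()
# brass hex orientation: before (w3) and now, top-face points
hsv=cv2.cvtColor(im,cv2.COLOR_RGB2HSV)
X,Y,Z=P[...,0],P[...,1],P[...,2]
m=(hsv[...,1]>110)&(hsv[...,0]>15)&(hsv[...,0]<35)&(np.hypot(X-557,Y+39)<30)&(Z>205)&(Z<225)
Q=P[m];print(len(Q))
if len(Q)>20: 
    h=cv2.convexHull((Q[:,:2]*10).astype(np.int32));print(cv2.approxPolyDP(h,25,True)[:,0]/10)
z,I=P,im
for n,I,PP in(("w",im,P),):
    q=PP[(I.max(-1)<75)&(Z>155)&(Z<182)&(np.hypot(X-517,Y-66)<45)]; print(len(q))
E
```

```text
16.05 [ 551.2 -192.5  492.7] [ 0.7  0.5 -0.3] [-0.01 -0.04  0.01]
scene 30 106 [551.8 -98.8 205. ] -95.1
scene 130 94 [ 550.6 -179.6  205.9] -92.8
side 30 91 [554.6 -95.1 206.9] -92.7
side 130 85 [ 549.8 -182.7  206.6] -92.9
0
0
```

View pics/w4.png

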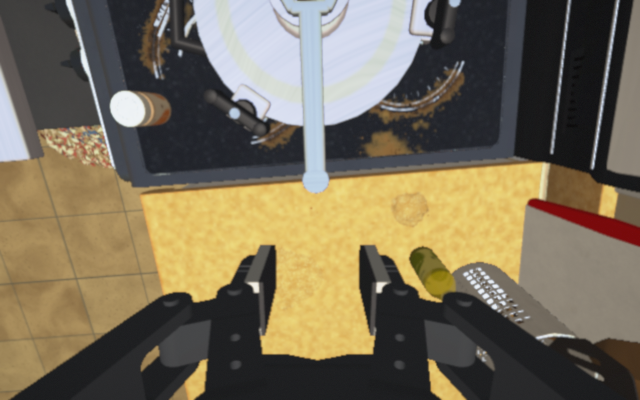

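The spanner lies level on the nut, with its end at (315,182). It sprang back about 1.5° when released, which confirms it was against the stop, and nothing is touching it now.

```bash
python3 -c "
from cell import bot
print(bot.finish_job())"
```

```text
the job is handed in; nothing more can be done
None
```

I turned the loose wing nut clockwise until its wings measured about 20° against the rim's 21°. I then swung the spanner clockwise about 53° until it stopped firmly and left it lying on the nut; I handed the job in at about 16 s, and no result came back.

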